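# Repack a jar tray under a swing-arm magnifier lamp

### The job

Swing the magnifier lamp to the left, well clear of the black packing tray, take whatever odd-size jars (too tall or too narrow) are in the tray and stand them in the shallow plywood returns box, and stand every 56 mm wide, 32 mm high jar from the grey pad in a tray pocket of its own. Leave the tall and the narrow jar on the pad, and the other things about, where they are. With the tray packed, swing the lamp back so that its lens is centred over the tray for inspection.

Things in the scene. Friction and masses are not known exactly. Their poses are not given: they have to be found in the camera images.
- jar1: Flat sealed jar, blue contents under a white screw lid, 56 mm across and 32 mm high (the tray's right size). Origin at the centre of its underside, z up through the lid. Starts lid up on the grey pad. May be absent.
- jar2: Flat sealed jar, blue contents under a white screw lid, 56 mm across and 32 mm high (the tray's right size). Origin at the centre of its underside, z up through the lid. Starts lid up on the grey pad. May be absent.
- jar3: Flat sealed jar, blue contents under a white screw lid, 56 mm across and 32 mm high (the tray's right size). Origin at the centre of its underside, z up through the lid. Starts lid up on the grey pad. May be absent.
- jar4: Flat sealed jar, blue contents under a white screw lid, 56 mm across and 32 mm high (the tray's right size). Origin at the centre of its underside, z up through the lid. Starts lid up on the grey pad. May be absent.
- tall_jar: Look-alike jar, 56 mm across but 48 mm high, standing on the grey pad; stays there. Origin at the centre of its underside.
- narrow_jar: Look-alike jar, 44 mm across and 32 mm high, standing on the grey pad; stays there. Origin at the centre of its underside.
- odd_tall: Odd jar 56 mm across and 48 mm high, standing in a pocket of the tray at the start; belongs in the returns box. Origin at the centre of its underside. May be absent.
- odd_narrow: Odd jar 44 mm across and 32 mm high, standing in a pocket of the tray at the start; belongs in the returns box. Origin at the centre of its underside. May be absent.
- pad: Grey pad, 360 x 320 x 3 mm, fixed to the table at the robot's right; the loose jars stand on it. Origin at the centre of its underside.
- tray: Black packing tray, fixed, 160 mm (its x) by 142 mm (its y), 14 mm high, with four square pockets of 63 mm, 10 mm deep (floor 4 mm above the table), at x +-43 mm, y +-34 mm. Jars stand well proud of it. Its pockets lie closer together along y, so fingers that close along the tray's x have room (30 mm between jars). Origin at the centre of its underside.
- returns: Shallow plywood returns box, fixed, at the robot's left: 200 mm (its x) by 104 mm (its y), walls 4 mm thick and 14 mm high, floor 4 mm thick; room for two jars side by side along x. Origin at the centre of its underside.
- lamp_arm (a joint): Angle of the lamp's arm about the upright post, rad, range -0.5 to 1.75; at 0 the arm points along -x of lamp_base (to the robot), and it grows as the arm swings to the robot's left (+y). Stays where it is left; light friction, about 1 N at the handle.
- lamp_handle (a point): Middle of the gripping part of the upright round black handle on the lamp's arm, 18 mm in diameter, 110 mm from the hinge axis. Here it is 250 mm above the table; the handle rises from the arm (220 mm) to 273 mm.
- lamp_head (a point): Centre of the underside of the round white lamp head (lens), 100 mm in diameter, 24 mm thick, 190 mm from the hinge axis, underside 200 mm above the table.
- lamp_hinge (a point): On the lamp's vertical hinge axis at the top of its post, 200 mm above the table. x is that of lamp_base.
- lamp_base: Fixed white round foot (110 mm across) and steel post of the magnifier lamp beyond the tray. Origin at the centre of its underside, on the hinge axis.
- label_roll: Bystander: roll of labels, 60 mm across, 30 mm high, on the pad. Origin under its centre.
- marker: Bystander: black marker, 16 x 120 x 14 mm, on the pad. Origin under its centre.
- glue: Bystander: bottle, 52 mm across, 80 mm high, right of the pad. Origin under its centre.
- tape: Bystander: roll of tape, 90 mm across, 48 mm high, far side. Origin under its centre.
- scoop: Bystander: scoop lying on the table at the right, beside the pad.
- stapler: Bystander: black stapler, 130 x 32 x 50 mm, on the table at the left, beyond the returns box. Origin under its centre.

How it is judged:
On the way, in this order (a step that is already met when the one before it is completed fails the run):
1. lamp head swung clear of the tray (horizontal distance between lamp_head and tray above 0.165 m), for 0.2 s.
2. odd jars from the tray stand in the returns box and every right-size jar stands in a tray pocket (x of jar1 in the frame of tray between -0.06 and 0.06 m and y of jar1 in the frame of tray between -0.05 and 0.05 m and z of jar1 in the frame of tray between -0.003 and 0.009 m and angle between each of jar1, jar2, jar3, jar4, odd_tall, odd_narrow's own z axis and vertical below 0.12 rad and linear speed of each of jar1, jar2, jar3, jar4, odd_tall, odd_narrow below 0.03 m/s and x of jar2 in the frame of tray between -0.06 and 0.06 m and y of jar2 in the frame of tray between -0.05 and 0.05 m and z of jar2 in the frame of tray between -0.003 and 0.009 m and x of jar3 in the frame of tray between -0.06 and 0.06 m and y of jar3 in the frame of tray between -0.05 and 0.05 m and z of jar3 in the frame of tray between -0.003 and 0.009 m and x of jar4 in the frame of tray between -0.06 and 0.06 m and y of jar4 in the frame of tray between -0.05 and 0.05 m and z of jar4 in the frame of tray between -0.003 and 0.009 m and x of odd_tall in the frame of returns between -0.09 and 0.09 m and y of odd_tall in the frame of returns between -0.045 and 0.045 m and z of odd_tall in the frame of returns between -0.003 and 0.01 m and x of odd_narrow in the frame of returns between -0.09 and 0.09 m and y of odd_narrow in the frame of returns between -0.045 and 0.045 m and z of odd_narrow in the frame of returns between -0.003 and 0.01 m), for 0.3 s.
At the end, for the whole second after the job is handed in: Right-size jars upright (0.12 rad) on tray pocket floors, odd jars from the tray upright on the returns box floor, the pad's tall and narrow jars upright within 60 mm of their start, lamp head centre within 30 mm horizontally of the tray centre, all at rest (all of step 2 and horizontal distance between lamp_head and tray below 0.03 m and velocity of joint lamp_arm between -0.05 and 0.05 rad/s and distance of each of tall_jar, narrow_jar from where it was at the start of the episode below 0.06 m and angle between each of tall_jar, narrow_jar's own z axis and vertical below 0.2 rad); the robot touches nothing.
It fails at once if a bystander is moved more than 60 mm (distance of any of label_roll, marker, glue, tape, scoop, stapler from where it was at the start of the episode above 0.06 m).
Of jar1, jar2, jar3, jar4 only 3 to 4 are there at a start; the rules pass over those that are not, and their reading is None.
Of odd_tall, odd_narrow only 1 to 2 are there at a start; the rules pass over those that are not, and their reading is None.
At some moment in a run one of jar1, jar2, jar3, jar4 may be knocked a few centimetres aside while the robot is not near it.
Once in a run the grip may slacken for a moment while it holds something.
It also fails if it takes over 210 s, if anything falls off the work surface, if the arm or the gripper's body presses on something with over 40 N, if the wrist force passes 120 N, or if a joint passes its speed limit or range.

### The arm

A 6-joint arm with a two-finger parallel gripper is mounted at the origin on the work surface. World frame = base frame: x ahead of the robot, y to its left, z up, the work surface at z = 0. Lengths are in m, angles in rad, forces in N, time in s.
With the tool pointing down it reaches from about 0.325 to 0.9 m from the base axis. Payload 6.1 kg.
Tool frame: the origin (TCP) lies at the very end of the fingers, on their centre line; the grasp point (between the pads) lies behind it (arm.grasp_offset is the z of the grasp point in the tool frame, in m); z points along the fingers, y is the line along which they close (so a half turn about z gives the same grasp; the last joint's range is limited). The gripper opens to 85 mm and grips with 20 to 120 N. Pads are 22 mm wide; open, the fingers measure 114 mm over their backs; the gripper's body (76 mm by 85 mm) begins 54 mm behind the grasp point. The pads swing forward as they close: fully open they stand 13 mm farther back than shut.
Start: joints at [1.025, 0.22, 1.526, -0, 1.395, -0.126], TCP at [0.255, 0.571, 0.231] pointing down, gripper open.
Joint ranges: [-2.98, 2.98], [-0.91, 2.08], [0.09, 2.57], [-1.24, 4.39], [0.2, 2.65], [-2.68, 2.68]. Speed limits (rad/s): [2.57, 2.57, 3.01, 3.14, 3.14, 3.14].

### API

Orientations are given as a 3x3 rotation matrix whose columns are the frame's x, y, z axes.
In Python, from bench import status, cams, arm gives the robot as it stands.
- The arm moves only by the tool move_arm, never from a script. Its argument "motion" is one flat list of numbers, 6 for each row, row after row: the shift along the tool's x, y, z in units of 0.04 m (1.0 is 0.04 m), then the turn, a rotation vector about the tool's x, y, z in units of 0.08 rad (1.0 is 0.08 rad). In form: [tx, ty, tz, wx, wy, wz, tx, ty, tz, wx, wy, wz, ...]. A call has 1 to 12 rows; each row shifts and turns the commanded pose from where the row before left it, along the tool's axes as they then stand; what a row does not reach is not made up. A row lasts 1/8 s, in which the tool goes at most 62.5 mm and 10.7 degrees, less where a joint would pass 70% of its speed; a pose out of reach is approached as far as the arm can. A call with a number of a shift or a turn outside -1 to 1 is refused whole. A call with a gripper value outside its range is refused whole. "gripper" is the opening, from 0 (shut) to 1 (fully open), set as the call begins (left out, the last holds). The fingers move at their own pace and stop on an object; "grip_force" is the grip in N (left out, the last holds). Time passes only in rows, so rows that do not move let the fingers close. It gives the time, the measured TCP pose, the force, the opening and the grip force at its end, in the units of the state.
- status.state(): the state, without advancing time (a new reading comes with each control period).
- cams.read_camera(name): name is "scene" or "top"; returns the picture (384x512x3 uint8, red, green, blue); there is no depth.
- cams.camera_info(name): a dict with "fx", "fy", "cx", "cy" (pixels), "camera_from_world" (4x4, takes a point from world to camera coordinates). Camera axes: x right, y down, z forward; pixel columns grow to the right and rows downward; lengths in m; the calibration is good to about 2 mm. A picture is of the moment at which its call begins. camera_info takes no time and is no camera call.
- arm.finish_job(): hands the job in; it is judged then, once.
The state is a dict: "time": time; "qpos": joint angles; "joint_velocities": joint speeds; "tau": joint torques, N m; "tool_pos": TCP position; "orientation": TCP orientation; "wrist_force": force on the tool from outside, world axes, zero at the start; "torque": the same for the moment, N m; "width": finger opening in m; "gripper_force": force on a finger pad.
Only numpy, scipy, OpenCV 4.12 (cv2) and the standard library are available. Lean on these libraries where they do the work, as an engineer would, in place of code of your own. Each camera call takes 0.05 s, during which the arm holds its last target. There are 200 camera calls.

## Working session

There is one attempt and no reset: what is moved stays moved. The work goes in short steps, Python scripts to look and compute and a tool call to move; the robot and the scene stay as the last step left them, time stands still between calls to the robot, and variables do not carry over. Pictures are saved under pics/ and viewed, at most 14 in all, crops included, and the job is handed in when it is done.

Besides the shell and the picture viewer there is one more tool, called after "Request:" by a JSON object that holds its "name" and its "arguments". move_arm: Moves the arm, as the interface text tells. Its arguments: {"type":"object","properties":{"motion":{"type":"array"},"gripper":{"type":"number"},"grip_force":{"type":"number"}},"required":["motion"]}

```bash
ls; mkdir -p pics; python3 - <<'E'
from bench import status,cams,arm
import cv2,numpy as np
s=status.state();print({k:np.round(v,3).tolist() for k,v in s.items()});print(arm.grasp_offset)
for n in ("scene","top"):
    cv2.imwrite(f"pics/{n}0.png",cams.read_camera(n)[:,:,::-1])
    i=cams.camera_info(n);print(n,i["fx"],i["fy"],i["cx"],i["cy"]);print(np.round(i["camera_from_world"],3))
E
```

```text
pics
{'time': 0.0, 'qpos': [1.025, 0.221, 1.528, 0.0, 1.395, -0.126], 'joint_velocities': [0.002, 0.001, -0.001, -0.0, 0.001, 0.0], 'tau': [0.001, -49.692, -38.939, -0.0, 0.012, 0.0], 'tool_pos': [0.254, 0.57, 0.23], 'orientation': [[-0.913, 0.408, -0.001], [0.408, 0.913, -0.002], [0.0, -0.002, -1.0]], 'wrist_force': [1.119, 0.205, -0.939], 'torque': [-0.044, 0.053, 0.031], 'gripper_force': 0.0, 'width': 0.085}
-0.0187
scene 396.3714745864612 396.3714745864612 262.8308868639142 193.7735765886929
[[ 5.600e-01  8.290e-01 -1.000e-03 -2.920e-01]
 [ 6.100e-01 -4.130e-01 -6.760e-01 -2.840e-01]
 [-5.610e-01  3.780e-01 -7.360e-01  1.683e+00]
 [ 0.000e+00  0.000e+00  0.000e+00  1.000e+00]]
top 425.8771219823972 425.8771219823972 254.04270360985095 193.20345852221038
[[ 0.004 -1.    -0.012 -0.039]
 [-0.99  -0.003 -0.144  0.627]
 [ 0.144  0.012 -0.989  1.474]
 [ 0.     0.     0.     1.   ]]
```

```bash
python3 -c "
import cv2
for n in ('scene','top'): cv2.imwrite(f'pics/{n}0b.png',cv2.resize(cv2.imread(f'pics/{n}0.png'),(800,600),interpolation=cv2.INTER_CUBIC))"
```

```text
(no output)
```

View pics/scene0b.png

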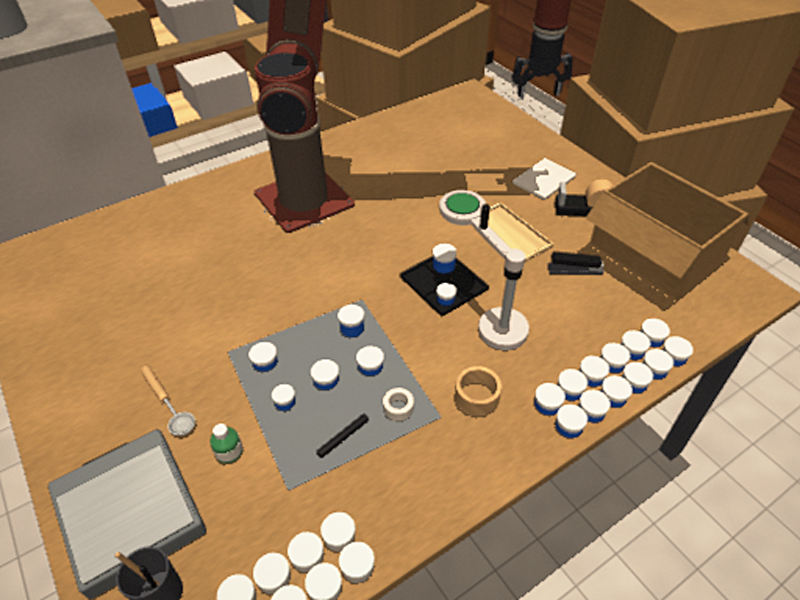

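View pics/top0b.png

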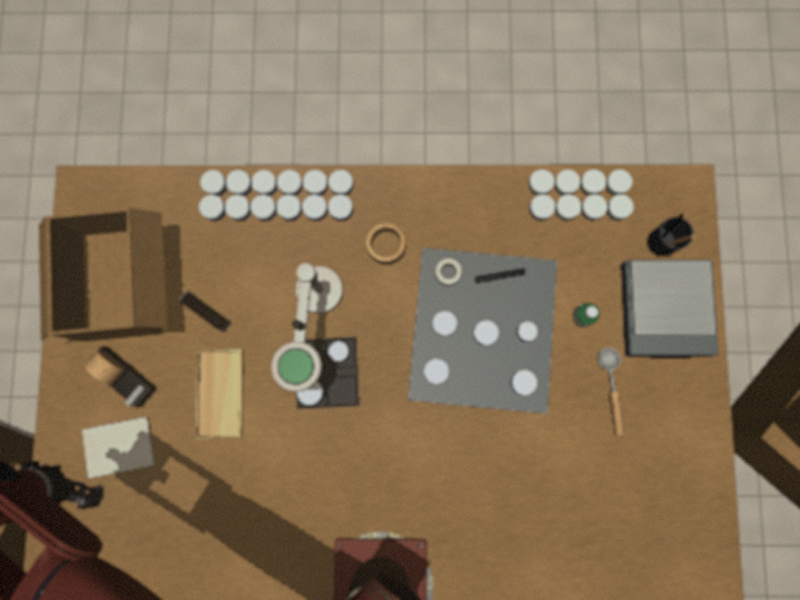

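```bash
cat > h.py <<'E'
import numpy as np,cv2
from bench import status,cams,arm
def ray(n,u,v,z):
    i=cams.camera_info(n);T=i["camera_from_world"];R,t=T[:3,:3],T[:3,3]
    d=R.T@np.array([(u-i["cx"])/i["fx"],(v-i["cy"])/i["fy"],1]);c=-R.T@t
    return c+d*(z-c[2])/d[2]
def proj(n,p):
    i=cams.camera_info(n);T=i["camera_from_world"];q=T[:3,:3]@np.array(p)+T[:3,3]
    return np.array([i["fx"]*q[0]/q[2]+i["cx"],i["fy"]*q[1]/q[2]+i["cy"]])
def tri(uv_s,uv_t):
    A=[]
    for n,(u,v) in (("scene",uv_s),("top",uv_t)):
        i=cams.camera_info(n);T=i["camera_from_world"][:3]
        x,y=(u-i["cx"])/i["fx"],(v-i["cy"])/i["fy"]
        A+=[x*T[2]-T[0],y*T[2]-T[1]]
    A=np.array(A);return np.linalg.lstsq(A[:,:3],-A[:,3],rcond=None)[0]
def shot(n,name,box=None,k=4):
    im=cams.read_camera(n)[:,:,::-1].copy();cv2.imwrite(f"pics/{name}_{n}.png",im)
    if box: crop(im,box,k,f"pics/{name}_{n}_c.png")
    return im
def crop(im,b,k,fn):
    c=cv2.resize(im[b[1]:b[3],b[0]:b[2]],None,fx=k,fy=k,interpolation=cv2.INTER_CUBIC);cv2.imwrite(fn,c)
def blobs(im,box,thr=150,amin=40):
    """white lids in box: centroid, area, bbox"""
    hsv=cv2.cvtColor(im,cv2.COLOR_BGR2HSV);m=((hsv[:,:,2]>thr)&(hsv[:,:,1]<50)).astype(np.uint8)
    z=np.zeros_like(m);z[box[1]:box[3],box[0]:box[2]]=1;m*=z
    n,l,s,c=cv2.connectedComponentsWithStats(m)
    return [(c[j].round(1).tolist(),s[j].tolist()) for j in range(1,n) if s[j][4]>=amin]
E
python3 - <<'E'
from h import *
s=cv2.imread("pics/scene0.png");t=cv2.imread("pics/top0.png")
for thr in (150,190):
  print("S");[print(b) for b in blobs(s,(145,150,330,270),thr)]
  print("T");[print(b) for b in blobs(t,(170,160,360,265),thr)]
a=cv2.resize(t[160:290,120:240],None,fx=4,fy=4,interpolation=cv2.INTER_CUBIC)
b=cv2.resize(s[95:225,255:335],None,fx=4,fy=4,interpolation=cv2.INTER_CUBIC)
c=np.hstack([a[:,:480],b]);print(c.shape);cv2.imwrite("pics/c0.png",c)
E
```

```text
S
([321.6, 157.5], [311, 150, 19, 17, 106])
([283.6, 160.4], [277, 156, 14, 10, 108])
([285.2, 185.3], [279, 181, 13, 10, 93])
([224.3, 200.8], [216, 194, 18, 14, 181])
([318.8, 211.5], [307, 198, 23, 22, 228])
([167.5, 225.4], [159, 219, 18, 15, 205])
([236.4, 227.8], [228, 221, 18, 15, 212])
([207.4, 236.8], [198, 230, 19, 15, 223])
([180.7, 251.4], [173, 246, 16, 13, 151])
([254.7, 255.9], [245, 248, 20, 16, 136])
T
([286.7, 173.0], [279, 165, 16, 17, 136])
([201.7, 184.9], [190, 169, 29, 37, 587])
([284.3, 206.3], [277, 199, 16, 16, 200])
([311.0, 212.3], [303, 205, 17, 16, 199])
([337.5, 211.4], [332, 206, 12, 12, 120])
([191.5, 237.2], [174, 211, 32, 48, 480])
([216.3, 224.3], [211, 219, 12, 12, 110])
([278.9, 237.1], [271, 229, 17, 17, 214])
([335.6, 244.4], [328, 237, 16, 16, 206])
S
([321.6, 157.5], [311, 150, 19, 17, 106])
([282.9, 159.2], [277, 156, 14, 9, 79])
([285.4, 185.3], [280, 181, 12, 10, 89])
([224.1, 200.8], [216, 195, 17, 13, 173])
([318.8, 211.5], [307, 198, 23, 22, 228])
([167.6, 225.3], [159, 219, 18, 14, 194])
([236.4, 227.9], [228, 221, 18, 15, 198])
([207.4, 236.9], [199, 230, 18, 15, 209])
([180.7, 251.5], [174, 246, 15, 12, 138])
([254.4, 256.0], [245, 248, 20, 16, 124])
T
([195.1, 173.8], [191, 170, 9, 9, 63])
([211.5, 182.2], [203, 172, 15, 25, 138])
([193.4, 192.4], [191, 182, 6, 23, 86])
([284.1, 206.3], [278, 200, 13, 14, 143])
([310.8, 212.3], [304, 206, 14, 14, 144])
([337.4, 211.5], [333, 207, 10, 10, 83])
([216.2, 224.4], [211, 220, 11, 10, 77])
([278.9, 237.2], [272, 231, 14, 14, 150])
([335.4, 244.3], [329, 238, 14, 14, 154])
([197.7, 253.2], [191, 250, 14, 8, 79])
(520, 800, 3)
```

View pics/c0.png

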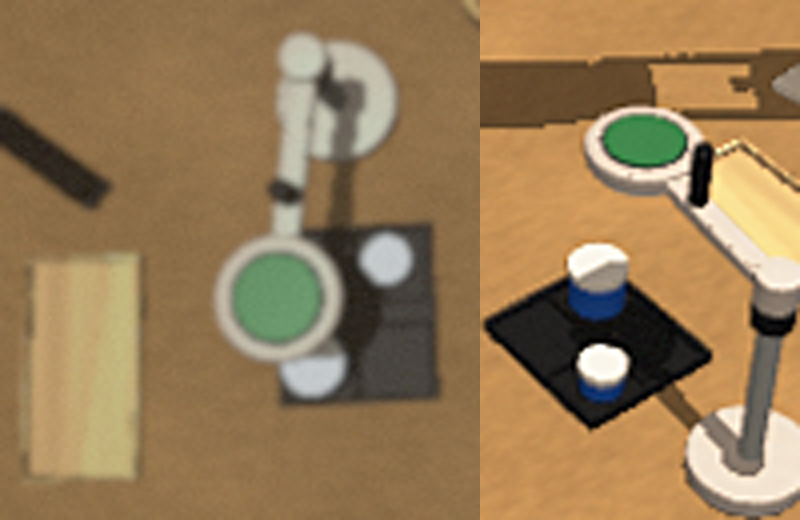

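```bash
python3 - <<'E'
from h import *
np.set_printoptions(precision=4,suppress=True)
S=[(224.3,200.8),(167.5,225.4),(236.4,227.8),(207.4,236.8),(180.7,251.4),(285.2,185.3)]
T=[(278.9,237.2),(335.5,244.4),(284.2,206.3),(310.9,212.3),(337.5,211.4),(216.3,224.3)]
N=["A","B","C","D","E narrow","odd_narrow"]
for n,s,t in zip(N,S,T):
    p=tri(s,t);print(n,p,"err",proj("scene",p)-s,proj("top",p)-t)
t=lambda x,y,z:ray("top",120+x/4,160+y/4,z)
c=[t(431,225,.014),t(439,397,.014),t(281,404,.014)]
print("tray c",*c,"ctr",(c[0]+c[2])/2,[np.linalg.norm(c[0]-c[1]),np.linalg.norm(c[1]-c[2])])
s=lambda x,y,z:ray("scene",255+(x-480)/4,95+y/4,z)
d=[s(486,325,.014),s(711,355,.014),s(592,428,.014)]
print("scene tray",*d,"ctr",(d[0]+d[1])/2)
r=[t(30,257,.014),t(139,253,.014),t(137,478,.014),t(25,478,.014)];print("ret",*r,np.mean(r,axis=0))
print("hinge",t(302,58,.212),"handle top",t(286,188,.273),"head",t(279,298,.224),"base",t(342,100,.01))
print("lamp tri head",tri((255+(644-480)/4,95+139/4),(120+277/4,160+298/4)))
print("handle tri",tri((255+(703-480)/4,95+148/4),(120+286/4,160+185/4)))
print("hinge tri",tri((255+(781-480)/4,95+268/4),(195.5,174.2)))
print("odd_tall top at .052",t(312,365,.052),"scene",s(598,262,.052))
E
```

```text
A [ 0.4718 -0.1241  0.0456] err [-0.3253  0.0247] [-0.28   -0.1415]
B [ 0.4478 -0.3247  0.0295] err [-0.3381  0.0121] [-0.2895 -0.1171]
C [ 0.5826 -0.1445  0.0307] err [-0.2418  0.0202] [-0.1937 -0.1013]
D [ 0.5614 -0.2395  0.0304] err [-0.3353  0.021 ] [-0.2696 -0.127 ]
E narrow [ 0.5648 -0.3343  0.0312] err [-0.3454  0.0153] [-0.2746 -0.1166]
odd_narrow [0.5174 0.0981 0.0307] err [-0.269   0.0322] [-0.2289 -0.143 ]
tray c [0.5473 0.058  0.014 ] [0.3937 0.0488 0.014 ] [0.3869 0.1897 0.014 ] ctr [0.4671 0.1238 0.014 ] [np.float64(0.15388591182034095), np.float64(0.14101868719946595)]
scene tray [0.4086 0.0486 0.014 ] [0.5549 0.1963 0.014 ] [0.5658 0.0552 0.014 ] ctr [0.4817 0.1224 0.014 ]
ret [0.5172 0.4204 0.014 ] [0.5211 0.3217 0.014 ] [0.3216 0.3159 0.014 ] [0.3211 0.4156 0.014 ] [0.4202 0.3684 0.014 ]
hinge [0.6629 0.1483 0.212 ] handle top [0.5515 0.1486 0.273 ] head [0.4711 0.1597 0.224 ] base [0.6623 0.1414 0.01  ]
lamp tri head [0.4726 0.164  0.2201]
handle tri [0.5562 0.1522 0.2708]
hinge tri [0.6626 0.1483 0.2282]
odd_tall top at .052 [0.4212 0.1574 0.052 ] scene [0.4299 0.159  0.052 ]
```

Request:
{"name": "move_arm", "arguments": {"motion": [0,0,-1,0,0,0,0,0,-1,0,0,0,-0.92,-0.54,0,0,0,0,-0.92,-0.54,0,0,0,0,-0.92,-0.54,0,0,0,0,-0.92,-0.54,0,0,0,0,-0.92,-0.54,0,0,0,0,-0.92,-0.54,0,0,0,0,-0.92,-0.54,0,0,0,0,-0.92,-0.54,0,0,0,0,-0.92,-0.54,0,0,0,0,-0.92,-0.54,0,0,0,0], "gripper": 1, "grip_force": 30}}

```text
time: 1.6
tool_pos: [0.5032, 0.2222, 0.3109]
orientation: [[-0.913, 0.408, -0.001], [0.408, 0.913, -0.0], [0.001, -0.0, -1.0]]
wrist_force: [1.1, 1.0, -0.2]
width: 0.0857
gripper_force: 0.0
```

```bash
cat > plan.py <<'E'
# usage: plan.py x y z psi [x y z psi ...]: units (tx ty tz, then wz) from each pose to the next; shift BEFORE turn
import sys,numpy as np
from bench import status
s=status.state();p=np.array(s["tool_pos"]);R=np.array(s["orientation"])
psi=np.arctan2(R[1,1],R[0,1])
print("t %.2f"%s["time"],"p",p.round(4),"psi %.3f"%psi,"tilt",R[:2,2].round(3),"w %.4f"%s["width"],"q6 %.2f"%s["qpos"][5],"F",np.round(s["wrist_force"],1))
a=list(map(float,sys.argv[1:]))
for k in range(0,len(a),4):
    q=np.array(a[k:k+3]);f=a[k+3];c,sn=np.cos(psi),np.sin(psi)
    d=(q-p)/.04
    tool=[-sn*d[0]+c*d[1],c*d[0]+sn*d[1],-d[2]] if R[2,2]<0 else None
    tool[0]=np.dot(d[:2],[-sn,c])
    print("shift",np.round(tool,2),"turn wz %.2f"%(-(f-psi)/.08)); p,psi=q,f
E
python3 plan.py .553 .155 .32 1.47 .553 .155 .232 1.47
```

```text
t 1.60 p [0.5032 0.2222 0.3109] psi 1.151 tilt [-0.001 -0.   ] w 0.0857 q6 -0.88 F [ 1.1  1.  -0.2]
shift [-1.82 -1.03 -0.23] turn wz -3.99
shift [0.  0.  2.2] turn wz -0.00
```

Request:
{"name": "move_arm", "arguments": {"motion": [-0.91,-0.51,-0.2,0,0,-1,0,0,0,0,0,-1,0,0,0,0,0,-1,0,0,0,0,0,-1,0,0,0,0,0,0]}}

```text
time: 2.22
tool_pos: [0.5274, 0.1899, 0.3188]
orientation: [[-0.995, 0.1, -0.001], [0.1, 0.995, -0.0], [0.001, -0.0, -1.0]]
wrist_force: [0.6, 0.5, 0.9]
width: 0.0855
gripper_force: 0.0
```

```bash
python3 plan.py .553 .155 .32 1.47 .553 .155 .232 1.47
```

```text
t 2.23 p [0.5274 0.1899 0.3188] psi 1.470 tilt [-0.001 -0.   ] w 0.0855 q6 -1.27 F [0.6 0.5 0.9]
shift [-0.72 -0.8  -0.03] turn wz 0.00
shift [0.  0.  2.2] turn wz -0.00
```

Request:
{"name": "move_arm", "arguments": {"motion": [-0.72,-0.8,0,0,0,0,0,0,0,0,0,0,0,0,0.8,0,0,0,0,0,0.8,0,0,0,0,0,0.6,0,0,0,0,0,0,0,0,0]}}

```text
time: 2.98
tool_pos: [0.5512, 0.1556, 0.2288]
orientation: [[-0.995, 0.1, -0.005], [0.1, 0.995, -0.0], [0.005, -0.001, -1.0]]
wrist_force: [-0.4, -0.4, 0.5]
width: 0.0856
gripper_force: 0.0
```

Request:
{"name": "move_arm", "arguments": {"motion": [0,0,0,0,0,0,0,0,0,0,0,0,0,0,0,0,0,0,0,0,0,0,0,0,0,0,0,0,0,0,0,0,0,0,0,0], "gripper": 0.1, "grip_force": 20}}

```text
time: 3.72
tool_pos: [0.5535, 0.1555, 0.2322]
orientation: [[-0.995, 0.1, 0.001], [0.1, 0.995, 0.0], [-0.001, 0.0, -1.0]]
wrist_force: [-1.4, 1.0, 6.1]
width: 0.0175
gripper_force: 20.5
```

```bash
python3 - <<'E'
from h import *
s=shot("scene","l1");t=shot("top","l1")
c=np.hstack([cv2.resize(x,None,fx=4,fy=4,interpolation=cv2.INTER_CUBIC) for x in (t[160:290,150:250],s[95:225,255:355])])
cv2.imwrite("pics/c1.png",c);print(status.state()["width"],status.state()["gripper_force"])
E
```

```text
0.017410275424639635 20.5518838763237
```

View pics/c1.png

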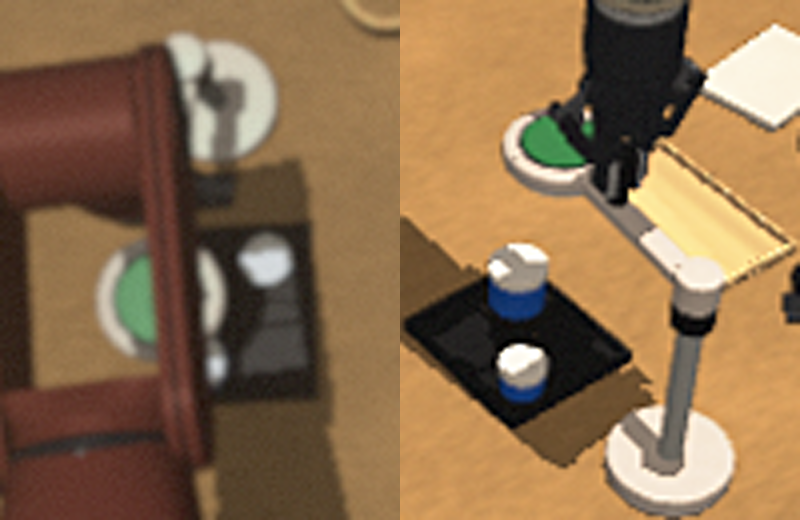

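Request:
{"name": "move_arm", "arguments": {"motion": [0,0.22,0,0,0,1,0,0.22,0,0,0,1,0,0.22,0,0,0,1,0,0.22,0,0,0,1,0,0.22,0,0,0,1,0,0.22,0,0,0,1,0,0.22,0,0,0,1,0,0.22,0,0,0,1]}}

```text
time: 4.82
tool_pos: [0.5799, 0.2194, 0.2322]
orientation: [[-0.737, 0.676, 0.002], [0.676, 0.737, -0.001], [-0.002, 0.001, -1.0]]
wrist_force: [2.5, -1.3, 5.3]
width: 0.0175
gripper_force: 20.6
```

```bash
python3 plan.py; python3 -c "
from h import *
p=np.array(status.state()['tool_pos']);d=p[:2]-[.6626,.1483];print(np.hypot(*d),np.arctan2(d[1],-d[0]))"
```

```text
t 4.83 p [0.5799 0.2194 0.2322] psi 0.828 tilt [ 0.002 -0.001] w 0.0175 q6 -0.59 F [ 2.5 -1.3  5.3]
0.10907021117766408 0.7100582928407201
```

Request:
{"name": "move_arm", "arguments": {"motion": [0,0.22,0,0,0,1,0,0.22,0,0,0,1,0,0.22,0,0,0,1,0,0.22,0,0,0,1,0,0.22,0,0,0,1,0,0.22,0,0,0,1,0,0.22,0,0,0,1,0,0.22,0,0,0,1,0,0.22,0,0,0,1,0,0,0,0,0,0,0,0,0,0,0,0]}}

```text
time: 6.2
tool_pos: [0.6476, 0.2567, 0.2322]
orientation: [[-0.111, 0.994, 0.003], [0.994, 0.111, -0.001], [-0.001, 0.003, -1.0]]
wrist_force: [2.8, -3.0, 5.4]
width: 0.0174
gripper_force: 20.3
```

```bash
python3 plan.py; python3 -c "
from h import *
p=np.array(status.state()['tool_pos']);d=p[:2]-[.6626,.1483];print(np.hypot(*d),np.arctan2(d[1],-d[0]))"
```

```text
t 6.20 p [0.6476 0.2567 0.2322] psi 0.112 tilt [ 0.003 -0.001] w 0.0174 q6 0.15 F [ 2.8 -3.   5.4]
0.1094260116951405 1.4332444958824144
```

Request:
{"name": "move_arm", "arguments": {"motion": [0,0,0,0,0,0,0,0,0,0,0,0,0,0,0,0,0,0,0,0,0,0,0,0,0,0,-0.5,0,0,0,0,0,-1,0,0,0,0,0,-1,0,0,0], "gripper": 1}}

```text
time: 7.08
tool_pos: [0.6464, 0.2576, 0.334]
orientation: [[-0.111, 0.994, 0.001], [0.994, 0.111, 0.0], [0.0, 0.001, -1.0]]
wrist_force: [-0.2, 0.2, -0.2]
width: 0.0854
gripper_force: 0.0
```

Request:
{"name": "move_arm", "arguments": {"motion": [0.6,-0.88,0,0,0,0,0.6,-0.88,0,0,0,0,0.6,-0.88,0,0,0,0,0.6,-0.88,0,0,0,0,0.6,-0.88,0,0,0,0,0.6,-0.88,0,0,0,0,0.6,-0.88,0,0,0,0,0.6,-0.88,0,0,0,0,0,0,0,0,0,0]}}

```text
time: 8.2
tool_pos: [0.3433, 0.4186, 0.3336]
orientation: [[-0.115, 0.993, 0.002], [0.993, 0.115, 0.002], [0.002, 0.002, -1.0]]
wrist_force: [0.2, -0.0, 0.2]
width: 0.0853
gripper_force: 0.0
```

```bash
python3 plan.py; python3 - <<'E'
from h import *
s=shot("scene","l2");t=shot("top","l2")
c=np.hstack([cv2.resize(x,None,fx=4,fy=4,interpolation=cv2.INTER_CUBIC) for x in (t[170:300,115:240],s[130:260,255:330])])
print(c.shape);cv2.imwrite("pics/c2.png",c)
E
```

```text
t 8.20 p [0.3433 0.4186 0.3336] psi 0.115 tilt [0.002 0.002] w 0.0853 q6 0.62 F [ 0.2 -0.   0.2]
(520, 800, 3)
```

View pics/c2.png

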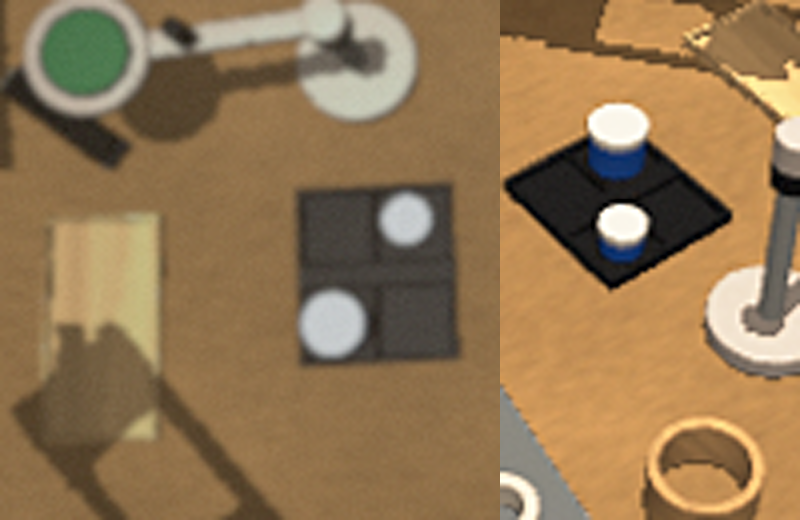

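```bash
cat > fit.py <<'E'
from h import *
from scipy.optimize import least_squares,minimize
a=np.linspace(0,2*np.pi,60,endpoint=False)
def hullmask(n,pts,shape=(384,512),k=4):
    i=cams.camera_info(n);T=i["camera_from_world"];q=pts@T[:3,:3].T+T[:3,3]
    uv=np.c_[i["fx"]*q[:,0]/q[:,2]+i["cx"],i["fy"]*q[:,1]/q[:,2]+i["cy"]]
    return cv2.convexHull(uv.astype(np.float32))
def cen(n,pts):
    m=cv2.moments(hullmask(n,pts));return np.array([m["m10"]/m["m00"],m["m01"]/m["m00"]])
def lid(x,y,z,r,h=.012):
    c=np.c_[r*np.cos(a)+x,r*np.sin(a)+y]
    return np.vstack([np.c_[c,0*a+z],np.c_[c,0*a+z-h]])
def fitlid(us,ut,r,hs=.012,ht=.003):
    f=lambda p:np.r_[cen("scene",lid(*p,r,hs))-us,cen("top",lid(*p,r,ht))-ut]
    g=least_squares(f,[*tri(us,ut)]);return g.x,g.fun
def soft(n,pts,k=8):
    h=hullmask(n,pts);m=np.zeros((384*k//1,512*k),np.uint8)
    cv2.fillConvexPoly(m,np.round((h+.5)*k).astype(np.int32),255)
    return cv2.resize(m,(512,384),interpolation=cv2.INTER_AREA)/255.
def rect(x,y,yaw,L,W,zs):
    P=np.array([[L,W],[-L,W],[-L,-W],[L,-W]])/2;R=np.array([[np.cos(yaw),-np.sin(yaw)],[np.sin(yaw),np.cos(yaw)]])
    P=P@R.T+[x,y];return np.vstack([np.c_[P,np.full(4,z)] for z in zs])
def fitrect(n,mask,p0,L,W,zs,box):
    b=box;f=lambda p:np.abs(soft(n,rect(*p,L,W,zs))-mask)[b[1]:b[3],b[0]:b[2]].sum()
    g=minimize(f,p0,method="Nelder-Mead",options=dict(initial_simplex=np.array([p0,p0+np.array([.008,0,0]),p0+np.array([0,.008,0]),p0+np.array([0,0,.05])]),xatol=2e-4,fatol=.05))
    return g.x,g.fun
E
python3 - <<'E'
from fit import *
np.set_printoptions(precision=4,suppress=True)
s=cv2.imread("pics/scene_l2.png") if 0 else cv2.imread("pics/l2_scene.png");t=cv2.imread("pics/l2_top.png")
bs=blobs(s,(145,150,330,212),150)+blobs(s,(145,212,300,262),150);bt=blobs(t,(185,160,360,275),150)
def near(b,p): return min(b,key=lambda q:np.hypot(q[0][0]-p[0],q[0][1]-p[1]))
for n,ps,pt,r in [("A",(224,200),(279,237),.028),("B",(167,225),(335,244),.028),("C",(236,228),(284,206),.028),("D",(207,237),(311,212),.028),("E",(181,251),(337,211),.022),("oddN",(285.5,186),(216,225),.022),("oddT",(284.5,161),(198,251),.028)]:
    us,ut=near(bs,ps),near(bt,pt);print(n,us[0],us[1][4],ut[0],ut[1][4],*fitlid(np.array(us[0]),np.array(ut[0]),r))
us,ut=near(bs,(254.7,256)),near(bt,(286.7,173));print("roll",tri((254.7,256),(286.7,173)))
def hm(im,box,cond):
    m=np.zeros(im.shape[:2],np.uint8);c=cond(im.astype(int))
    m[box[1]:box[3],box[0]:box[2]]=c[box[1]:box[3],box[0]:box[2]]
    n,l,st,_=cv2.connectedComponentsWithStats(m);k=1+np.argmax(st[1:,4]);m=(l==k).astype(np.uint8)
    cs,_=cv2.findContours(m,cv2.RETR_EXTERNAL,cv2.CHAIN_APPROX_NONE);o=np.zeros_like(m);cv2.fillPoly(o,[cv2.convexHull(np.vstack(cs))],1);return o.astype(float)
# tray: not-brown: (r-b) small
nb=lambda im:(im[:,:,2]-im[:,:,0]<35)
b=(184,210,236,266);m=hm(t,b,nb);print("tray top",m.sum(),fitrect("top",m,np.array([.47,.123,.05]),.16,.142,(0,.014),b))
b=(250,150,320,205);m=hm(s,b,lambda im:im.sum(2)<110);print("tray scene",m.sum(),fitrect("scene",m,np.array([.47,.123,.05]),.16,.142,(0,.014),b))
t0=cv2.imread("pics/top0.png");b=(118,216,160,286)
m=hm(t0,b,lambda im:im[:,:,1]>135);print("ret",m.sum(),fitrect("top",m,np.array([.42,.368,.0]),.2,.104,(0,.014),b))
E
```

```text
A [224.2, 200.7] 177 [278.9, 237.1] 216 [ 0.4716 -0.124   0.0523] [-0.2504  0.0292 -0.227  -0.0511]
B [167.5, 225.3] 203 [335.6, 244.4] 206 [ 0.4474 -0.3243  0.0355] [-0.3041  0.0613 -0.2605 -0.0276]
C [236.4, 227.9] 212 [284.3, 206.3] 201 [ 0.5821 -0.1443  0.0357] [-0.2512  0.0686 -0.2918 -0.0708]
D [207.3, 236.8] 221 [310.9, 212.3] 203 [ 0.561  -0.2391  0.0362] [-0.2022 -0.015  -0.2284 -0.1078]
E [180.7, 251.4] 152 [337.5, 211.5] 123 [ 0.5641 -0.3338  0.0362] [-0.2743  0.0054 -0.2262 -0.0975]
oddN [285.2, 185.3] 95 [216.1, 224.4] 115 [0.5165 0.0985 0.0357] [-0.3282  0.0609 -0.2576 -0.0545]
oddT [284.1, 160.8] 129 [197.6, 250.4] 196 [0.4247 0.1599 0.0522] [-0.296   0.0171 -0.2592 -0.1462]
roll [ 0.7046 -0.1542  0.0284]
tray top 1769.0 (array([0.4695, 0.1269, 0.0363]), np.float64(55.411764705882355))
tray scene 1251.0 (array([0.4748, 0.1245, 0.0522]), np.float64(107.42352941176469))
ret 1548.0 (array([0.4218, 0.3719, 0.0007]), np.float64(154.6470588235294))
```

```bash
python3 - <<'E'
from fit import *
np.set_printoptions(precision=4,suppress=True)
def fr(n,cor,idx,L,W,p0):
    f=lambda p:np.r_[[proj(n,q) for q in rect(*p,L,W,[.014])[idx]]-np.array(cor)].ravel()
    g=least_squares(f,p0);print(n,g.x,g.fun.round(2))
# rect order: (+,+),(-,+),(-,-),(+,-)
T=[(115+x/4-.375,170+y/4-.375) for x,y in [(298,190),(301,364),(459,356),(452,184)]]
fr("top",T,[0,1,2,3],.16,.142,[.47,.125,.05])
S=[(255+(x-500)/4-.375,130+y/4-.375) for x,y in [(505,184),(731,215),(612,288)]]
fr("scene",S,[2,0,3],.16,.142,[.47,.125,.05])
R=[(120+x/4-.375,160+y/4-.375) for x,y in [(30,257),(25,478),(137,478),(139,253)]]
fr("top",R,[0,1,2,3],.2,.104,[.42,.37,.0])
E
```

```text
top [0.4695 0.1244 0.0488] [-0.37 -0.6  -0.11  0.61  0.16  0.83  0.31 -0.89]
scene [0.4789 0.1221 0.0566] [-0.64 -0.04  0.63  0.21 -0.   -0.24]
top [0.4216 0.3698 0.0258] [-0.68 -0.48 -0.65  0.59  0.58 -0.03  0.75 -0.12]
```

```bash
python3 plan.py .4247 .1599 .13 .05 .4247 .1599 .025 .05; python3 -c "
from h import *
print(ray('top',209.1,237.4,.014))"
```

```text
t 8.30 p [0.3454 0.4175 0.3329] psi 0.112 tilt [0.002 0.001] w 0.0854 q6 0.62 F [-0.6  0.3  1. ]
shift [-6.62  1.25  5.07] turn wz 0.78
shift [0.   0.   2.62] turn wz -0.00
[0.47095828 0.12401208 0.014     ]
```

Request:
{"name": "move_arm", "arguments": {"motion": [-0.95,0.18,0.6,0,0,0,-0.95,0.18,0.7,0,0,0,-0.95,0.18,0.75,0,0,0,-0.95,0.18,0.75,0,0,0,-0.95,0.18,0.75,0,0,0,-0.95,0.18,0.75,0,0,0,-0.92,0.17,0.75,0,0,0,0,0,0,0,0,0.78,0,0,0,0,0,0]}}

```text
time: 9.43
tool_pos: [0.4252, 0.1582, 0.1295]
orientation: [[-0.046, 0.999, 0.0], [0.999, 0.046, -0.0], [-0.0, 0.0, -1.0]]
wrist_force: [0.2, -0.0, 1.0]
width: 0.0856
gripper_force: 0.0
```

```bash
python3 plan.py .4247 .159 .025 .05
```

```text
t 9.43 p [0.4252 0.1582 0.1295] psi 0.046 tilt [ 0. -0.] w 0.0856 q6 0.14 F [ 0.2 -0.   1. ]
shift [ 0.02 -0.01  2.61] turn wz -0.04
```

Request:
{"name": "move_arm", "arguments": {"motion": [0,0,0.8,0,0,0,0,0,0.8,0,0,0,0,0,0.6,0,0,0,0,0,0.4,0,0,0,0,0,0,0,0,0]}}

```text
time: 10.05
tool_pos: [0.4239, 0.1594, 0.0247]
orientation: [[-0.049, 0.999, -0.002], [0.999, 0.049, -0.0], [-0.0, -0.002, -1.0]]
wrist_force: [-0.4, -0.0, -0.1]
width: 0.0853
gripper_force: 0.0
```

Request:
{"name": "move_arm", "arguments": {"motion": [0,0,0,0,0,0,0,0,0,0,0,0,0,0,0,0,0,0,0,0,0,0,0,0,0,0,0,0,0,0], "gripper": 0.3, "grip_force": 50}}

```text
time: 10.68
tool_pos: [0.4257, 0.1598, 0.0268]
orientation: [[-0.049, 0.999, 0.003], [0.999, 0.049, 0.0], [0.0, 0.003, -1.0]]
wrist_force: [0.0, -0.4, 5.6]
width: 0.0544
gripper_force: 52.8
```

Request:
{"name": "move_arm", "arguments": {"motion": [0,0,-0.5,0,0,0,0,0,-1,0,0,0,0,0,0,0,0,0]}}

```text
time: 11.05
tool_pos: [0.4272, 0.1601, 0.0888]
orientation: [[-0.049, 0.999, 0.007], [0.999, 0.049, 0.001], [0.001, 0.007, -1.0]]
wrist_force: [0.5, -0.5, -1.2]
width: 0.0544
gripper_force: 53.0
```

```bash
python3 plan.py .374 .369 .10 .03 .374 .369 .027 .03
```

```text
t 11.05 p [0.4272 0.1601 0.0888] psi 0.049 tilt [0.007 0.001] w 0.0544 q6 0.14 F [ 0.5 -0.5 -1.2]
shift [ 5.28 -1.08 -0.28] turn wz 0.23
shift [0.   0.   1.83] turn wz -0.00
```

Request:
{"name": "move_arm", "arguments": {"motion": [0.5,-0.1,-0.3,0,0,0,0.9,-0.18,0,0,0,0,0.9,-0.18,0,0,0,0,0.9,-0.18,0,0,0,0,0.9,-0.18,0,0,0,0.2,0.7,-0.16,0,0,0,0,0.48,-0.1,0,0,0,0,0,0,0,0,0,0]}}

```text
time: 12.05
tool_pos: [0.3711, 0.3692, 0.0967]
orientation: [[-0.034, 0.999, -0.001], [0.999, 0.034, -0.001], [-0.001, -0.001, -1.0]]
wrist_force: [0.3, -0.3, -1.0]
width: 0.0543
gripper_force: 53.0
```

```bash
python3 plan.py .374 .369 .0275 .03
```

```text
t 12.05 p [0.3711 0.3692 0.0967] psi 0.034 tilt [-0.001 -0.001] w 0.0543 q6 0.60 F [ 0.3 -0.3 -1. ]
shift [-0.01  0.07  1.73] turn wz 0.05
```

Request:
{"name": "move_arm", "arguments": {"motion": [0,0.05,0.7,0,0,0,0,0,0.7,0,0,0,0,0,0.33,0,0,0,0,0,0,0,0,0,0,0,0,0,0,0]}}

```text
time: 12.68
tool_pos: [0.3742, 0.3684, 0.0285]
orientation: [[-0.032, 0.999, 0.001], [0.999, 0.032, 0.0], [0.0, 0.001, -1.0]]
wrist_force: [-0.7, -0.6, -1.4]
width: 0.0545
gripper_force: 54.7
```

```bash
python3 plan.py .374 .369 .0275 .03
```

```text
t 12.68 p [0.3742 0.3684 0.0285] psi 0.032 tilt [0.001 0.   ] w 0.0545 q6 0.60 F [-0.7 -0.6 -1.4]
shift [ 0.01 -0.    0.02] turn wz 0.03
```

Request:
{"name": "move_arm", "arguments": {"motion": [0,0,0.03,0,0,0,0,0,0,0,0,0]}}

```text
time: 12.92
tool_pos: [0.3737, 0.3686, 0.0271]
orientation: [[-0.033, 0.999, 0.0], [0.999, 0.033, 0.0], [0.0, 0.0, -1.0]]
wrist_force: [-0.5, -0.2, -0.4]
width: 0.0543
gripper_force: 54.7
```

Request:
{"name": "move_arm", "arguments": {"motion": [0,0,0,0,0,0,0,0,0,0,0,0,0,0,0,0,0,0,0,0,-0.4,0,0,0,0,0,-1,0,0,0,0,0,-1,0,0,0,-0.5,0.25,-0.2,0,0,0], "gripper": 1}}

```text
time: 13.8
tool_pos: [0.3862, 0.3511, 0.1359]
orientation: [[-0.035, 0.999, 0.006], [0.999, 0.035, 0.004], [0.004, 0.006, -1.0]]
wrist_force: [0.3, -0.9, 0.4]
width: 0.0857
gripper_force: 0.0
```

```bash
python3 plan.py .5165 .0976 .12 .05 .5165 .0976 .015 .05
```

```text
t 13.80 p [0.3862 0.3511 0.1359] psi 0.035 tilt [0.006 0.004] w 0.0857 q6 0.55 F [ 0.3 -0.9  0.4]
shift [-6.45  3.04  0.4 ] turn wz -0.19
shift [0.   0.   2.62] turn wz -0.00
```

Request:
{"name": "move_arm", "arguments": {"motion": [-0.9,0.42,0,0,0,0,-0.9,0.42,0,0,0,0,-0.9,0.42,0,0,0,0,-0.9,0.42,0,0,0,0,-0.9,0.42,0,0,0,0,-0.9,0.42,0,0,0,0,-0.8,0.37,0,0,0,-0.19,0,0,0.3,0,0,0,0,0,0,0,0,0]}}

```text
time: 14.92
tool_pos: [0.5068, 0.1051, 0.1182]
orientation: [[-0.047, 0.999, -0.002], [0.999, 0.047, 0.0], [0.0, -0.002, -1.0]]
wrist_force: [-0.1, 0.2, 0.0]
width: 0.0854
gripper_force: 0.0
```

```bash
python3 plan.py .5165 .0976 .015 .05; python3 - <<'E'
from h import *
t=shot("top","r1");print(blobs(t,(120,215,165,285)))
E
```

```text
t 14.93 p [0.5068 0.1051 0.1182] psi 0.047 tilt [-0.002  0.   ] w 0.0854 q6 0.00 F [-0.1  0.2  0. ]
shift [-0.2   0.23  2.58] turn wz -0.04
[([137.5, 265.4], [130, 258, 16, 16, 206])]
```

Request:
{"name": "move_arm", "arguments": {"motion": [-0.2,0.23,0.6,0,0,0,0,0,0.8,0,0,0,0,0,0.8,0,0,0,0,0,0.38,0,0,0,0,0,0,0,0,0,0,0,0,0,0,0]}}

```text
time: 15.72
tool_pos: [0.5185, 0.0977, 0.017]
orientation: [[-0.048, 0.999, 0.002], [0.999, 0.048, 0.0], [-0.0, 0.002, -1.0]]
wrist_force: [0.2, -0.9, -0.4]
width: 0.0854
gripper_force: 0.0
```

Request:
{"name": "move_arm", "arguments": {"motion": [0,0,0,0,0,0,0,0,0,0,0,0,0,0,0,0,0,0,0,0,0,0,0,0,0,0,0,0,0,0], "gripper": 0.2}}

```text
time: 16.35
tool_pos: [0.5184, 0.0973, 0.0168]
orientation: [[-0.048, 0.999, 0.002], [0.999, 0.048, 0.0], [0.0, 0.002, -1.0]]
wrist_force: [-0.4, 0.0, 5.7]
width: 0.042
gripper_force: 50.6
```

```bash
python3 plan.py;python3 -c "
from h import *
print('oddT',ray('top',137.5,265.4,.052))"
```

```text
t 16.35 p [0.5184 0.0973 0.0168] psi 0.048 tilt [0.002 0.   ] w 0.0420 q6 -0.01 F [-0.4  0.   5.7]
oddT [0.37155098 0.36694258 0.052     ]
```

Request:
{"name": "move_arm", "arguments": {"motion": [0,0,-0.5,0,0,0,0,0,-1,0,0,0,0,0,-0.6,0,0,0,0,0,0,0,0,0]}}

```text
time: 16.85
tool_pos: [0.5192, 0.0974, 0.1018]
orientation: [[-0.048, 0.999, 0.005], [0.999, 0.048, 0.0], [-0.0, 0.005, -1.0]]
wrist_force: [0.1, 0.7, -2.0]
width: 0.0423
gripper_force: 50.8
```

```bash
python3 plan.py .472 .371 .10 .03 .472 .371 .018 .03
```

```text
t 16.85 p [0.5192 0.0974 0.1018] psi 0.048 tilt [0.005 0.   ] w 0.0423 q6 -0.01 F [ 0.1  0.7 -2. ]
shift [ 6.89 -0.85  0.04] turn wz 0.22
shift [0.   0.   2.05] turn wz -0.00
```

Request:
{"name": "move_arm", "arguments": {"motion": [0.5,-0.06,0,0,0,0,0.9,-0.11,0,0,0,0,0.9,-0.11,0,0,0,0,0.9,-0.11,0,0,0,0,0.9,-0.11,0,0,0,0,0.9,-0.11,0,0,0,0,0.9,-0.11,0,0,0,0.22,0.6,-0.08,0,0,0,0,0.39,-0.05,0,0,0,0,0,0,0,0,0,0]}}

```text
time: 18.1
tool_pos: [0.4703, 0.3713, 0.0985]
orientation: [[-0.031, 1.0, -0.001], [1.0, 0.031, -0.001], [-0.001, -0.001, -1.0]]
wrist_force: [-0.4, -0.3, -0.6]
width: 0.0422
gripper_force: 50.8
```

```bash
python3 plan.py .472 .371 .0175 .03
```

```text
t 18.10 p [0.4703 0.3713 0.0985] psi 0.031 tilt [-0.001 -0.001] w 0.0422 q6 0.51 F [-0.4 -0.3 -0.6]
shift [-0.01  0.04  2.02] turn wz 0.02
```

Request:
{"name": "move_arm", "arguments": {"motion": [0,0.03,0.8,0,0,0,0,0,0.7,0,0,0,0,0,0.52,0,0,0,0,0,0,0,0,0,0,0,0,0,0,0]}}

```text
time: 18.73
tool_pos: [0.4728, 0.3711, 0.0196]
orientation: [[-0.03, 1.0, 0.001], [1.0, 0.03, 0.0], [0.0, 0.001, -1.0]]
wrist_force: [0.3, 0.3, -1.0]
width: 0.0423
gripper_force: 54.2
```

Request:
{"name": "move_arm", "arguments": {"motion": [0,0,0,0,0,0,0,0,0,0,0,0,0,0,0,0,0,0,0,0,-0.4,0,0,0,0,0,-1,0,0,0,0,0,-1,0,0,0,-0.8,0.1,-0.2,0,0,0,-0.9,0.12,0,0,0,0,-0.9,0.12,0,0,0,0,-0.9,0.12,0,0,0,0,-0.9,0.12,0,0,0,0,-0.9,0.12,0,0,0,0], "gripper": 1}}

```text
time: 20.23
tool_pos: [0.5072, 0.159, 0.1243]
orientation: [[-0.03, 1.0, 0.002], [1.0, 0.03, 0.0], [0.0, 0.002, -1.0]]
wrist_force: [-0.2, 0.2, 0.9]
width: 0.0856
gripper_force: 0.0
```

```bash
python3 plan.py .561 -.240 .12 .05; python3 - <<'E'
from h import *
t=shot("top","r2",(115,170,365,300),3);print(blobs(t,(120,215,165,285)),[b[0] for b in blobs(t,(265,190,350,260))])
s=shot("scene","r2")
E
```

```text
t 20.23 p [0.5072 0.159  0.1243] psi 0.030 tilt [0.002 0.   ] w 0.0856 q6 0.13 F [-0.2  0.2  0.9]
shift [-10.01   1.04   0.11] turn wz -0.25
[([138.8, 237.0], [133, 231, 12, 13, 121]), ([137.6, 265.4], [130, 258, 16, 16, 207])] [[284.2, 206.3], [310.9, 212.3], [337.5, 211.3], [278.9, 237.2], [335.5, 244.3]]
```

View pics/r2_top_c.png

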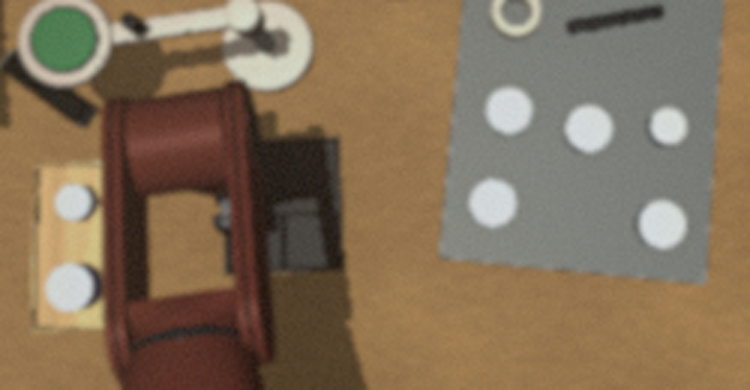

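Request:
{"name": "move_arm", "arguments": {"motion": [-0.9,0.1,0,0,0,-0.25,-0.95,0.1,0,0,0,0,-0.95,0.1,0,0,0,0,-0.95,0.1,0,0,0,0,-0.95,0.1,0,0,0,0,-0.95,0.1,0,0,0,0,-0.95,0.1,0,0,0,0,-0.95,0.1,0,0,0,0,-0.95,0.1,0,0,0,0,-0.9,0.1,0,0,0,0,-0.5,0,0,0,0,0,0,0,0,0,0,0]}}

```text
time: 21.82
tool_pos: [0.5658, -0.234, 0.1232]
orientation: [[-0.049, 0.999, 0.0], [0.999, 0.049, 0.0], [0.0, 0.0, -1.0]]
wrist_force: [0.2, 1.0, -0.9]
width: 0.0855
gripper_force: 0.0
```

```bash
python3 plan.py .5628 -.239 .012 .05; python3 -c "
from h import *
print('oddN',ray('top',138.8,237.0,.036));print('D',ray('top',310.9,212.3,.035),'C',ray('top',284.2,206.3,.035),'B',ray('top',335.5,244.3,.035))"
```

```text
t 21.82 p [ 0.5658 -0.234   0.1232] psi 0.049 tilt [0. 0.] w 0.0855 q6 -0.57 F [ 0.2  1.  -0.9]
shift [-0.12 -0.08  2.78] turn wz -0.02
oddN [0.47052843 0.37119436 0.036     ]
D [ 0.56048842 -0.23989164  0.035     ] C [ 0.58171998 -0.1449627   0.035     ] B [ 0.44758433 -0.32471277  0.035     ]
```

Request:
{"name": "move_arm", "arguments": {"motion": [-0.12,-0.08,0.7,0,0,0,0,0,0.8,0,0,0,0,0,0.8,0,0,0,0,0,0.45,0,0,0,0,0,0,0,0,0,0,0,0,0,0,0]}}

```text
time: 22.58
tool_pos: [0.5638, -0.2386, 0.0143]
orientation: [[-0.051, 0.999, 0.002], [0.999, 0.051, -0.001], [-0.001, 0.002, -1.0]]
wrist_force: [-0.1, 0.2, 0.0]
width: 0.0855
gripper_force: 0.0
```

Request:
{"name": "move_arm", "arguments": {"motion": [0,0,0,0,0,0,0,0,0,0,0,0,0,0,0,0,0,0,0,0,0,0,0,0,0,0,0,0,0,0], "gripper": 0.3}}

```text
time: 23.2
tool_pos: [0.5639, -0.2392, 0.0146]
orientation: [[-0.05, 0.999, 0.002], [0.999, 0.05, -0.001], [-0.001, 0.002, -1.0]]
wrist_force: [-0.7, 0.5, 6.8]
width: 0.0543
gripper_force: 53.3
```

```bash
python3 plan.py
```

```text
t 23.20 p [ 0.5639 -0.2392  0.0146] psi 0.050 tilt [ 0.002 -0.001] w 0.0543 q6 -0.58 F [-0.7  0.5  6.8]
```

Request:
{"name": "move_arm", "arguments": {"motion": [0,0,-0.5,0,0,0,0,0,-1,0,0,0,0,0,-1,0,0,0,0,0,-0.2,0,0,0,0,0,0,0,0,0]}}

```text
time: 23.82
tool_pos: [0.563, -0.2386, 0.1216]
orientation: [[-0.05, 0.999, 0.001], [0.999, 0.05, -0.001], [-0.001, 0.001, -1.0]]
wrist_force: [-0.1, 0.5, -1.5]
width: 0.054
gripper_force: 52.8
```

```bash
python3 plan.py .5139 .1621 .12 .05
```

```text
t 23.82 p [ 0.563  -0.2386  0.1216] psi 0.050 tilt [ 0.001 -0.001] w 0.0540 q6 -0.58 F [-0.1  0.5 -1.5]
shift [10.07 -0.72  0.04] turn wz 0.00
```

Request:
{"name": "move_arm", "arguments": {"motion": [0.5,-0.04,0,0,0,0,0.95,-0.07,0,0,0,0,0.95,-0.07,0,0,0,0,0.95,-0.07,0,0,0,0,0.95,-0.07,0,0,0,0,0.95,-0.07,0,0,0,0,0.95,-0.07,0,0,0,0,0.95,-0.07,0,0,0,0,0.95,-0.07,0,0,0,0,0.95,-0.07,0,0,0,0,0.6,-0.04,0,0,0,0,0.4,0,0,0,0,0]}}

```text
time: 25.32
tool_pos: [0.512, 0.1633, 0.1191]
orientation: [[-0.052, 0.999, -0.003], [0.999, 0.052, -0.0], [-0.0, -0.003, -1.0]]
wrist_force: [-0.2, 0.8, -0.4]
width: 0.0542
gripper_force: 52.8
```

Request:
{"name": "move_arm", "arguments": {"motion": [0,0,0,0,0,0,0,0,0,0,0,0]}}

```text
time: 25.58
tool_pos: [0.514, 0.161, 0.1204]
orientation: [[-0.05, 0.999, -0.001], [0.999, 0.05, -0.0], [-0.0, -0.001, -1.0]]
wrist_force: [0.3, -1.0, -1.0]
width: 0.0539
gripper_force: 52.8
```

```bash
python3 plan.py .5139 .1621 .0165 .05
```

```text
t 25.57 p [0.514  0.161  0.1204] psi 0.050 tilt [-0.001 -0.   ] w 0.0539 q6 0.11 F [ 0.3 -1.  -1. ]
shift [ 0.03 -0.    2.6 ] turn wz -0.00
```

Request:
{"name": "move_arm", "arguments": {"motion": [0.02,0,0.7,0,0,0,0,0,0.8,0,0,0,0,0,0.5,0,0,0,0,0,0.3,0,0,0,0,0,0.3,0,0,0,0,0,0,0,0,0,0,0,0,0,0,0]}}

```text
time: 26.45
tool_pos: [0.5146, 0.1624, 0.0175]
orientation: [[-0.05, 0.999, 0.001], [0.999, 0.05, 0.0], [0.0, 0.001, -1.0]]
wrist_force: [0.3, -0.5, -0.7]
width: 0.0541
gripper_force: 52.7
```

```bash
python3 plan.py .5139 .1621 .0155 .05
```

```text
t 26.45 p [0.5146 0.1624 0.0175] psi 0.050 tilt [0.001 0.   ] w 0.0541 q6 0.11 F [ 0.3 -0.5 -0.7]
shift [-0.01 -0.02  0.05] turn wz 0.00
```

Request:
{"name": "move_arm", "arguments": {"motion": [0,0,0.04,0,0,0,0,0,0,0,0,0]}}

```text
time: 26.7
tool_pos: [0.5145, 0.1625, 0.0156]
orientation: [[-0.05, 0.999, 0.001], [0.999, 0.05, 0.0], [0.0, 0.001, -1.0]]
wrist_force: [0.7, 0.4, -0.3]
width: 0.0542
gripper_force: 52.8
```

Request:
{"name": "move_arm", "arguments": {"motion": [0,0,0,0,0,0,0,0,0,0,0,0,0,0,0,0,0,0,0,0,-0.4,0,0,0,0,0,-1,0,0,0,0,0,-1,0,0,0,-0.7,0.12,-0.2,0,0,0,-0.9,0.16,0,0,0,0,-0.9,0.16,0,0,0,0,-0.9,0.16,0,0,0,0,-0.9,0.16,0,0,0,0,-0.9,0.16,0,0,0,0], "gripper": 1}}

```text
time: 28.2
tool_pos: [0.562, -0.0448, 0.1207]
orientation: [[-0.05, 0.999, 0.001], [0.999, 0.05, -0.0], [-0.0, 0.001, -1.0]]
wrist_force: [0.5, 1.2, 0.2]
width: 0.0856
gripper_force: 0.0
```

Request:
{"name": "move_arm", "arguments": {"motion": [-0.9,0.16,0,0,0,0,-0.9,0.16,0,0,0,0,-0.6,0.1,0,0,0,0,0,0,0,0,0,0,0,0,0,0,0,0]}}

```text
time: 28.82
tool_pos: [0.5828, -0.1377, 0.1194]
orientation: [[-0.05, 0.999, -0.0], [0.999, 0.05, 0.001], [0.001, -0.0, -1.0]]
wrist_force: [-0.2, -0.6, -0.9]
width: 0.0853
gripper_force: 0.0
```

```bash
python3 plan.py .584 -.1443 .0128 .05; python3 - <<'E'
from h import *
t=shot("top","r3");s=shot("scene","r3")
b=blobs(t,(120,190,350,285));print([(x[0],x[1][4]) for x in b])
for x in b:
  if 185<x[0][0]<235: print(ray("top",*x[0],.036))
print([(x[0],x[1][4]) for x in blobs(s,(145,150,330,262))])
E
```

```text
t 28.82 p [ 0.5828 -0.1377  0.1194] psi 0.050 tilt [-0.     0.001] w 0.0853 q6 -0.41 F [-0.2 -0.6 -0.9]
shift [-0.17  0.02  2.66] turn wz 0.00
[([135.7, 193.8], 103), ([203.7, 193.7], 205), ([337.5, 211.3], 130), ([198.1, 225.4], 194), ([280.7, 232.2], 61), ([138.8, 236.9], 120), ([335.5, 244.3], 218), ([137.6, 265.4], 205)]
[0.62632504 0.14391678 0.036     ]
[0.51238544 0.16142878 0.036     ]
[([298.9, 177.6], 140), ([223.9, 202.0], 133), ([317.0, 209.5], 277), ([167.5, 225.3], 206), ([236.3, 228.0], 187), ([180.7, 251.3], 155), ([254.8, 254.5], 122)]
```

Request:
{"name": "move_arm", "arguments": {"motion": [-0.17,0.02,0.7,0,0,0,0,0,0.8,0,0,0,0,0,0.8,0,0,0,0,0,0.33,0,0,0,0,0,0,0,0,0,0,0,0,0,0,0]}}

```text
time: 29.68
tool_pos: [0.5853, -0.1455, 0.0156]
orientation: [[-0.051, 0.999, 0.002], [0.999, 0.051, -0.001], [-0.001, 0.002, -1.0]]
wrist_force: [-0.3, 0.5, -0.2]
width: 0.0853
gripper_force: 0.0
```

Request:
{"name": "move_arm", "arguments": {"motion": [0,0,0,0,0,0,0,0,0,0,0,0,0,0,0,0,0,0,0,0,0,0,0,0,0,0,0,0,0,0], "gripper": 0.3}}

```text
time: 30.3
tool_pos: [0.5853, -0.1458, 0.0157]
orientation: [[-0.05, 0.999, 0.002], [0.999, 0.05, -0.001], [-0.001, 0.002, -1.0]]
wrist_force: [-0.2, 1.3, 6.0]
width: 0.0544
gripper_force: 53.3
```

Request:
{"name": "move_arm", "arguments": {"motion": [0,0,-0.5,0,0,0,0,0,-1,0,0,0,0,0,-1,0,0,0,0,0,-0.2,0,0,0,0,0,0,0,0,0]}}

```text
time: 30.92
tool_pos: [0.5843, -0.1454, 0.1228]
orientation: [[-0.05, 0.999, 0.001], [0.999, 0.05, -0.0], [-0.001, 0.001, -1.0]]
wrist_force: [-0.3, 0.5, -0.7]
width: 0.0546
gripper_force: 52.8
```

```bash
python3 plan.py .5173 .0941 .12 .05
```

```text
t 30.93 p [ 0.5843 -0.1454  0.1228] psi 0.050 tilt [ 0.001 -0.   ] w 0.0546 q6 -0.42 F [-0.3  0.5 -0.7]
shift [ 6.06 -1.37  0.07] turn wz 0.00
```

Request:
{"name": "move_arm", "arguments": {"motion": [0.5,-0.11,0,0,0,0,0.9,-0.21,0,0,0,0,0.9,-0.21,0,0,0,0,0.9,-0.21,0,0,0,0,0.9,-0.21,0,0,0,0,0.9,-0.21,0,0,0,0,0.6,-0.12,0,0,0,0,0.43,-0.09,0,0,0,0,0,0,0,0,0,0,0,0,0,0,0,0]}}

```text
time: 32.17
tool_pos: [0.5172, 0.0924, 0.1217]
orientation: [[-0.05, 0.999, -0.0], [0.999, 0.05, -0.0], [-0.0, -0.001, -1.0]]
wrist_force: [0.2, 0.5, -0.0]
width: 0.0542
gripper_force: 52.8
```

```bash
python3 plan.py .5173 .0928 .0175 .05
```

```text
t 32.17 p [0.5172 0.0924 0.1217] psi 0.050 tilt [-0. -0.] w 0.0542 q6 -0.02 F [ 0.2  0.5 -0. ]
shift [0.01 0.   2.61] turn wz 0.00
```

Request:
{"name": "move_arm", "arguments": {"motion": [0,0,0.7,0,0,0,0,0,0.8,0,0,0,0,0,0.5,0,0,0,0,0,0.3,0,0,0,0,0,0.3,0,0,0,0,0,0,0,0,0,0,0,0,0,0,0]}}

```text
time: 33.05
tool_pos: [0.5178, 0.0928, 0.0187]
orientation: [[-0.05, 0.999, 0.001], [0.999, 0.05, 0.0], [-0.0, 0.001, -1.0]]
wrist_force: [-0.4, -0.2, 0.1]
width: 0.054
gripper_force: 52.7
```

```bash
python3 plan.py .5173 .0928 .0165 .05 .5173 .0928 .12 .05 .4498 -.324 .12 .05
```

```text
t 33.05 p [0.5178 0.0928 0.0187] psi 0.050 tilt [0.001 0.   ] w 0.0540 q6 -0.02 F [-0.4 -0.2  0.1]
shift [ 0.   -0.01  0.05] turn wz 0.00
shift [ 0.    0.   -2.59] turn wz -0.00
shift [-10.32  -2.21  -0.  ] turn wz -0.00
```

Request:
{"name": "move_arm", "arguments": {"motion": [0,0,0.05,0,0,0,0,0,0,0,0,0]}}

```text
time: 33.3
tool_pos: [0.5179, 0.093, 0.0167]
orientation: [[-0.05, 0.999, 0.001], [0.999, 0.05, 0.0], [-0.0, 0.001, -1.0]]
wrist_force: [0.2, 0.3, 1.4]
width: 0.0543
gripper_force: 52.9
```

Request:
{"name": "move_arm", "arguments": {"motion": [0,0,0,0,0,0,0,0,0,0,0,0,0,0,0,0,0,0,0,0,-0.4,0,0,0,0,0,-1,0,0,0,0,0,-1,0,0,0,-0.7,-0.15,-0.2,0,0,0,-0.9,-0.19,0,0,0,0,-0.9,-0.19,0,0,0,0,-0.9,-0.19,0,0,0,0,-0.9,-0.19,0,0,0,0,-0.9,-0.19,0,0,0,0], "gripper": 1}}

```text
time: 34.8
tool_pos: [0.4839, -0.1184, 0.1214]
orientation: [[-0.05, 0.999, 0.001], [0.999, 0.05, -0.001], [-0.001, 0.001, -1.0]]
wrist_force: [1.3, -0.2, 0.5]
width: 0.085
gripper_force: 0.0
```

Request:
{"name": "move_arm", "arguments": {"motion": [-0.9,-0.19,0,0,0,0,-0.9,-0.19,0,0,0,0,-0.9,-0.19,0,0,0,0,-0.9,-0.19,0,0,0,0,-0.9,-0.2,0,0,0,0,-0.6,-0.13,0,0,0,0,0,0,0,0,0,0,0,0,0,0,0,0]}}

```text
time: 35.8
tool_pos: [0.4506, -0.3225, 0.1206]
orientation: [[-0.05, 0.999, 0.0], [0.999, 0.05, 0.0], [0.0, 0.0, -1.0]]
wrist_force: [-0.2, -0.2, -0.4]
width: 0.0855
gripper_force: 0.0
```

```bash
python3 plan.py .4498 -.324 .0135 .05; python3 - <<'E'
from h import *
t=shot("top","r4");s=shot("scene","r4")
b=blobs(t,(120,190,350,285));print([(x[0],x[1][4]) for x in b])
for x in b:
  if 185<x[0][0]<235: print(ray("top",*x[0],.036))
print([(x[0],x[1][4]) for x in blobs(s,(145,150,330,262))])
E
```

```text
t 35.80 p [ 0.4506 -0.3225  0.1206] psi 0.050 tilt [0. 0.] w 0.0855 q6 -0.81 F [-0.2 -0.2 -0.4]
shift [-0.04 -0.02  2.68] turn wz 0.00
[([135.9, 193.9], 101), ([203.7, 193.7], 206), ([337.5, 211.3], 130), ([217.2, 224.6], 194), ([198.1, 225.4], 194), ([278.9, 237.3], 230), ([138.8, 236.9], 120), ([137.5, 265.4], 207)]
[0.62632504 0.14391678 0.036     ]
[0.51546171 0.09348525 0.036     ]
[0.51238544 0.16142878 0.036     ]
[([299.0, 177.5], 140), ([284.5, 185.7], 154), ([219.2, 236.5], 3920), ([317.1, 209.5], 285), ([171.5, 222.9], 279)]
```

```bash
python3 -c "
from h import *
crop(cv2.imread('pics/r4_scene.png'),(130,120,330,270),4,'pics/c4.png')"
```

```text
(no output)
```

View pics/c4.png

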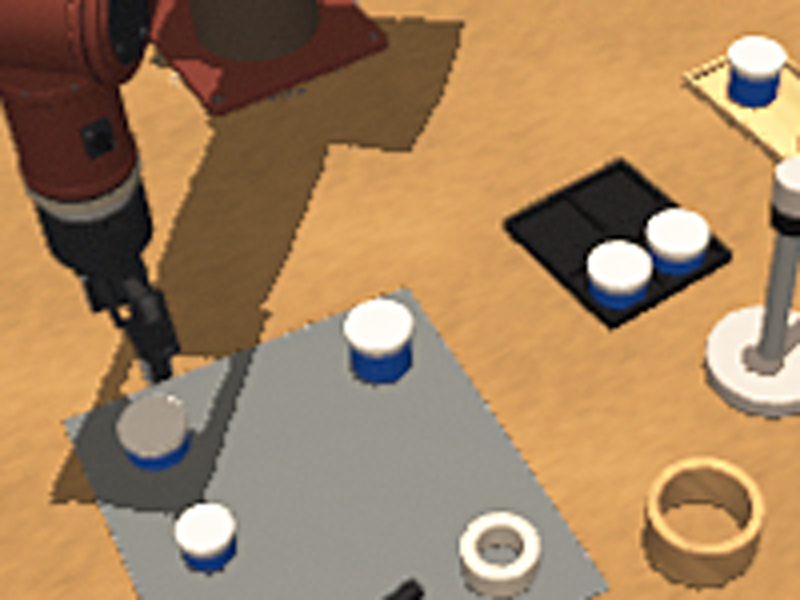

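Request:
{"name": "move_arm", "arguments": {"motion": [-0.03,-0.02,0.7,0,0,0,0,0,0.8,0,0,0,0,0,0.8,0,0,0,0,0,0.38,0,0,0,0,0,0,0,0,0,0,0,0,0,0,0]}}

```text
time: 36.65
tool_pos: [0.4507, -0.3248, 0.0142]
orientation: [[-0.05, 0.999, 0.001], [0.999, 0.05, -0.001], [-0.002, 0.001, -1.0]]
wrist_force: [-0.4, 0.6, 0.3]
width: 0.0852
gripper_force: 0.0
```

Request:
{"name": "move_arm", "arguments": {"motion": [0,0,0,0,0,0,0,0,0,0,0,0,0,0,0,0,0,0,0,0,0,0,0,0,0,0,0,0,0,0], "gripper": 0.3}}

```text
time: 37.28
tool_pos: [0.4506, -0.3251, 0.0144]
orientation: [[-0.05, 0.999, 0.002], [0.999, 0.05, -0.002], [-0.002, 0.002, -1.0]]
wrist_force: [-0.6, 0.7, 5.7]
width: 0.0544
gripper_force: 52.9
```

Request:
{"name": "move_arm", "arguments": {"motion": [0,0,-0.5,0,0,0,0,0,-1,0,0,0,0,0,-1,0,0,0,0,0,-0.2,0,0,0,0,0,0,0,0,0]}}

```text
time: 37.9
tool_pos: [0.4499, -0.3245, 0.1216]
orientation: [[-0.05, 0.999, 0.001], [0.999, 0.05, -0.001], [-0.001, 0.001, -1.0]]
wrist_force: [-0.1, 0.4, -1.2]
width: 0.0544
gripper_force: 53.1
```

```bash
python3 plan.py .4315 .0899 .12 .05
```

```text
t 37.90 p [ 0.4499 -0.3245  0.1216] psi 0.050 tilt [ 0.001 -0.001] w 0.0544 q6 -0.82 F [-0.1  0.4 -1.2]
shift [10.37  0.06  0.04] turn wz 0.00
```

Request:
{"name": "move_arm", "arguments": {"motion": [0.5,0,0,0,0,0,0.95,0,0,0,0,0,0.95,0,0,0,0,0,0.95,0,0,0,0,0,0.95,0,0,0,0,0,0.95,0,0,0,0,0,0.95,0,0,0,0,0,0.95,0,0,0,0,0,0.95,0,0,0,0,0,0.95,0,0,0,0,0,0.8,0.06,0,0,0,0,0.49,0,0,0,0,0]}}

```text
time: 39.4
tool_pos: [0.429, 0.0911, 0.119]
orientation: [[-0.052, 0.999, -0.004], [0.999, 0.052, 0.0], [0.001, -0.004, -1.0]]
wrist_force: [-0.2, -0.6, -1.3]
width: 0.0542
gripper_force: 53.1
```

Request:
{"name": "move_arm", "arguments": {"motion": [0,0,0,0,0,0,0,0,0,0,0,0]}}

```text
time: 39.65
tool_pos: [0.4303, 0.0889, 0.1199]
orientation: [[-0.051, 0.999, -0.002], [0.999, 0.051, -0.0], [-0.0, -0.002, -1.0]]
wrist_force: [0.8, -0.3, -0.4]
width: 0.0544
gripper_force: 53.1
```

```bash
python3 plan.py .4315 .0888 .0165 .05
```

```text
t 39.65 p [0.4303 0.0889 0.1199] psi 0.051 tilt [-0.002 -0.   ] w 0.0544 q6 -0.03 F [ 0.8 -0.3 -0.4]
shift [-0.    0.03  2.58] turn wz 0.01
```

Request:
{"name": "move_arm", "arguments": {"motion": [0,0.02,0.7,0,0,0,0,0,0.8,0,0,0,0,0,0.5,0,0,0,0,0,0.3,0,0,0,0,0,0.28,0,0,0,0,0,0,0,0,0,0,0,0,0,0,0]}}

```text
time: 40.52
tool_pos: [0.4328, 0.089, 0.0183]
orientation: [[-0.05, 0.999, 0.001], [0.999, 0.05, 0.0], [-0.0, 0.001, -1.0]]
wrist_force: [-0.1, -0.4, -0.3]
width: 0.054
gripper_force: 53.0
```

```bash
python3 plan.py .4315 .0888 .0153 .05
```

```text
t 40.52 p [0.4328 0.089  0.0183] psi 0.050 tilt [0.001 0.   ] w 0.0540 q6 -0.03 F [-0.1 -0.4 -0.3]
shift [-0.   -0.03  0.07] turn wz 0.00
```

Request:
{"name": "move_arm", "arguments": {"motion": [0,0,0.06,0,0,0,0,0,0,0,0,0]}}

```text
time: 40.78
tool_pos: [0.4324, 0.089, 0.0155]
orientation: [[-0.05, 0.999, 0.001], [0.999, 0.05, 0.0], [0.0, 0.001, -1.0]]
wrist_force: [1.1, -0.2, -0.1]
width: 0.0542
gripper_force: 53.0
```

Request:
{"name": "move_arm", "arguments": {"motion": [0,0,0,0,0,0,0,0,0,0,0,0,0,0,0,0,0,0,0,0,-0.4,0,0,0,0,0,-1,0,0,0,0,0,-1,0,0,0,0,0,-1,0,0,0,0,0,-1,0,0,0,0,0,-1,0,0,0,0,0,-1,0,0,0,0,0,-1,0,0,0], "gripper": 0.82}}

```text
time: 42.15
tool_pos: [0.4318, 0.089, 0.3139]
orientation: [[-0.05, 0.999, 0.002], [0.999, 0.05, 0.0], [-0.0, 0.002, -1.0]]
wrist_force: [0.1, -0.4, -0.1]
width: 0.0702
gripper_force: 0.0
```

Request:
{"name": "move_arm", "arguments": {"motion": [0.9,-0.16,0,0,0,0,0.9,-0.16,0,0,0,0,0.9,-0.16,0,0,0,0,0.9,-0.16,0,0,0,0,0.9,-0.16,0,0,0,0,0.9,-0.16,0,0,0,0,0.9,-0.16,0,0,0,0,0.9,-0.16,0,0,0,0,0.6,-0.1,0,0,0,0,0,0,0,0,0,0], "gripper": 1}}

```text
time: 43.4
tool_pos: [0.3606, 0.3988, 0.3122]
orientation: [[-0.053, 0.999, 0.0], [0.999, 0.053, 0.0], [0.0, 0.0, -1.0]]
wrist_force: [0.7, -0.8, -0.7]
width: 0.0853
gripper_force: 0.0
```

```bash
python3 plan.py .648 .2567 .335 .112; python3 - <<'E'
from h import *
t=shot("top","r5",(120,165,350,290),3);s=shot("scene","r5",(150,120,350,270),4)
b=blobs(t,(120,190,350,285));print([(x[0],x[1][4]) for x in b])
for x in b:
  if 185<x[0][0]<235: print(ray("top",*x[0],.036))
print([(x[0],x[1][4]) for x in blobs(s,(145,150,330,262))])
a=cv2.imread("pics/r5_top_c.png")[:,:];c=cv2.imread("pics/r5_scene_c.png")
c=cv2.resize(c,(690,517));cv2.imwrite("pics/c5.png",np.vstack([a[150:375][:, :690],c[:370]]))
E
```

```text
t 43.40 p [0.3606 0.3988 0.3122] psi 0.053 tilt [0. 0.] w 0.0853 q6 0.64 F [ 0.7 -0.8 -0.7]
shift [-3.92  6.99 -0.57] turn wz -0.74
[([135.9, 193.8], 98), ([203.6, 193.7], 203), ([337.4, 211.4], 125), ([217.2, 224.6], 192), ([198.1, 225.4], 190), ([278.9, 237.0], 217), ([138.8, 237.0], 121), ([217.9, 248.7], 190)]
[0.62632412 0.14427671 0.036     ]
[0.51546171 0.09348525 0.036     ]
[0.51238544 0.16142878 0.036     ]
[0.43051041 0.0895909  0.036     ]
[([269.7, 172.2], 139), ([298.9, 177.5], 138), ([284.4, 185.9], 153), ([224.3, 200.8], 178), ([317.0, 209.6], 269), ([180.7, 251.4], 152), ([254.7, 254.6], 114)]
```

View pics/c5.png

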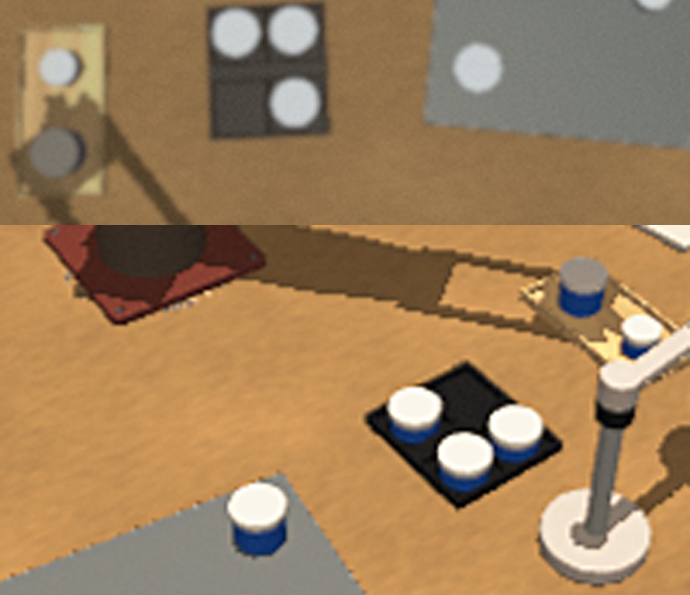

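Request:
{"name": "move_arm", "arguments": {"motion": [-0.2,0.4,-0.6,0,0,-0.8,-0.5,0.85,0,0,0,-0.8,-0.5,0.8,0,0,0,0,-0.5,0.8,0,0,0,0,-0.5,0.8,0,0,0,0,-0.5,0.8,0,0,0,0,-0.5,0.8,0,0,0,0,-0.5,0.8,0,0,0,0,0,0,0,0,0,0,0,0,0,0,0,0]}}

```text
time: 44.75
tool_pos: [0.6238, 0.2898, 0.3355]
orientation: [[-0.176, 0.984, -0.001], [0.984, 0.176, 0.0], [0.0, -0.001, -1.0]]
wrist_force: [-0.1, 0.9, -0.4]
width: 0.0857
gripper_force: 0.0
```

```bash
python3 plan.py .648 .2567 .232 .18; python3 - <<'E'
from fit import *
for us,ut in [((269.7,172.2),(217.9,248.7)),((298.9,177.5),(198.1,225.4)),((284.4,185.9),(217.2,224.6))]: print(fitlid(np.array(us),np.array(ut),.028)[0].round(4))
E
```

```text
t 44.75 p [0.6238 0.2898 0.3355] psi 0.177 tilt [-0.001  0.   ] w 0.0857 q6 0.14 F [-0.1  0.9 -0.4]
shift [-0.92  0.45  2.59] turn wz -0.04
[0.4312 0.0906 0.0365]
[0.5133 0.1622 0.037 ]
[0.5162 0.0949 0.0346]
```

Request:
{"name": "move_arm", "arguments": {"motion": [-0.92,0.45,0,0,0,0,0,0,0,0,0,0,0,0,0.9,0,0,0,0,0,0.9,0,0,0,0,0,0.78,0,0,0,0,0,0,0,0,0,0,0,0,0,0,0]}}

```text
time: 45.62
tool_pos: [0.6484, 0.2584, 0.2342]
orientation: [[-0.178, 0.984, 0.002], [0.984, 0.178, 0.001], [0.0, 0.002, -1.0]]
wrist_force: [-0.3, -0.3, 1.4]
width: 0.0851
gripper_force: 0.0
```

Request:
{"name": "move_arm", "arguments": {"motion": [0,0,0,0,0,0,0,0,0,0,0,0,0,0,0,0,0,0,0,0,0,0,0,0,0,0,0,0,0,0,0,0,0,0,0,0], "gripper": 0.1, "grip_force": 20}}

```text
time: 46.38
tool_pos: [0.6485, 0.2575, 0.2325]
orientation: [[-0.177, 0.984, 0.0], [0.984, 0.177, 0.0], [-0.0, 0.0, -1.0]]
wrist_force: [-1.2, -1.0, 2.2]
width: 0.0176
gripper_force: 20.4
```

```bash
python3 plan.py
```

```text
t 46.38 p [0.6485 0.2575 0.2325] psi 0.178 tilt [0. 0.] w 0.0176 q6 0.09 F [-1.2 -1.   2.2]
```

Request:
{"name": "move_arm", "arguments": {"motion": [0,-0.22,0,0,0,-1,0,-0.22,0,0,0,-1,0,-0.22,0,0,0,-1,0,-0.22,0,0,0,-1,0,-0.22,0,0,0,-1,0,-0.22,0,0,0,-1,0,-0.22,0,0,0,-1,0,-0.22,0,0,0,-1,0,-0.22,0,0,0,-1,0,-0.22,0,0,0,-1]}}

```text
time: 47.62
tool_pos: [0.5744, 0.2137, 0.2324]
orientation: [[-0.831, 0.556, 0.0], [0.556, 0.831, 0.001], [0.0, 0.001, -1.0]]
wrist_force: [-0.6, 0.3, 1.5]
width: 0.0177
gripper_force: 20.5
```

```bash
python3 plan.py; python3 -c "
from h import *
p=np.array(status.state()['tool_pos']);d=p[:2]-[.6626,.1483];print(np.hypot(*d),np.arctan2(d[1],-d[0]))"
```

```text
t 47.62 p [0.5744 0.2137 0.2324] psi 0.981 tilt [0.    0.001] w 0.0177 q6 -0.75 F [-0.6  0.3  1.5]
0.10978552508315073 0.6384523748626013
```

Request:
{"name": "move_arm", "arguments": {"motion": [0,-0.22,0,0,0,-1,0,-0.22,0,0,0,-1,0,-0.22,0,0,0,-1,0,-0.22,0,0,0,-1,0,-0.22,0,0,0,-1,0,-0.22,0,0,0,-1,0,-0.22,0,0,0,-1,0,-0.22,0,0,0,-1,0,-0.22,0,0,0,-1,0,-0.06,0,0,0,0,0,0,0,0,0,0,0,0,0,0,0,0]}}

```text
time: 49.12
tool_pos: [0.553, 0.1365, 0.2324]
orientation: [[-0.992, -0.127, -0.003], [-0.127, 0.992, -0.0], [0.003, 0.0, -1.0]]
wrist_force: [-6.4, -0.5, 5.0]
width: 0.0175
gripper_force: 20.8
```

```bash
python3 plan.py; python3 -c "
from h import *
p=np.array(status.state()['tool_pos']);d=p[:2]-[.6626,.1483];print(np.hypot(*d),np.arctan2(d[1],-d[0]))"
```

```text
t 49.12 p [0.553  0.1365 0.2324] psi 1.699 tilt [-0.003 -0.   ] w 0.0175 q6 -1.59 F [-6.4 -0.5  5. ]
0.11023694637860336 -0.10738567422416491
```

Request:
{"name": "move_arm", "arguments": {"motion": [0,0,0,0,0,0,0,0,0,0,0,0,0,0,0,0,0,0,0,0,0,0,0,0,0,0,-0.5,0,0,0,0,0,-1,0,0,0,0,0,-1,0,0,0,0,0,-0.4,0,0,0], "gripper": 1}}

```text
time: 50.12
tool_pos: [0.5554, 0.1367, 0.3527]
orientation: [[-0.992, -0.127, 0.006], [-0.127, 0.992, 0.001], [-0.006, -0.0, -1.0]]
wrist_force: [1.0, 0.7, 0.2]
width: 0.0854
gripper_force: 0.0
```

Request:
{"name": "move_arm", "arguments": {"motion": [0.45,0.85,0,0,0,0,0.45,0.85,0,0,0,0,0.45,0.85,0,0,0,0,0.45,0.85,0,0,0,0,0.45,0.85,0,0,0,0,0.45,0.85,0,0,0,0,0.45,0.85,0,0,0,0,0.45,0.85,0,0,0,0,0.45,0.85,0,0,0,0,0,0,0,0,0,0,0,0,0,0,0,0]}}

```text
time: 51.5
tool_pos: [0.3547, 0.4191, 0.3477]
orientation: [[-0.992, -0.127, -0.0], [-0.127, 0.992, -0.001], [0.0, -0.001, -1.0]]
wrist_force: [0.2, -0.9, 1.2]
width: 0.0854
gripper_force: 0.0
```

```bash
python3 plan.py; python3 - <<'E'
from h import *
t=shot("top","r6",(120,165,350,290),3);s=shot("scene","r6",(150,120,350,270),4)
h=cv2.cvtColor(t,cv2.COLOR_BGR2HSV);m=((h[:,:,0]>40)&(h[:,:,0]<90)&(h[:,:,1]>60)&(h[:,:,2]>60)).astype(np.uint8)
n,l,st,c=cv2.connectedComponentsWithStats(m)
for k in range(1,n):
    if st[k][4]>100: print(c[k],st[k],ray("top",*c[k],.224))
a=cv2.imread("pics/r6_top_c.png");c=cv2.resize(cv2.imread("pics/r6_scene_c.png"),(690,517))
cv2.imwrite("pics/c6.png",np.vstack([a[100:375],c[:320]]))
E
```

```text
t 51.50 p [0.3547 0.4191 0.3477] psi 1.699 tilt [-0.    -0.001] w 0.0854 q6 -0.97 F [ 0.2 -0.9  1.2]
[199.82028986 233.96811594] [190 224  21  21 345] [0.47284984 0.12846382 0.224     ]
```

View pics/c6.png

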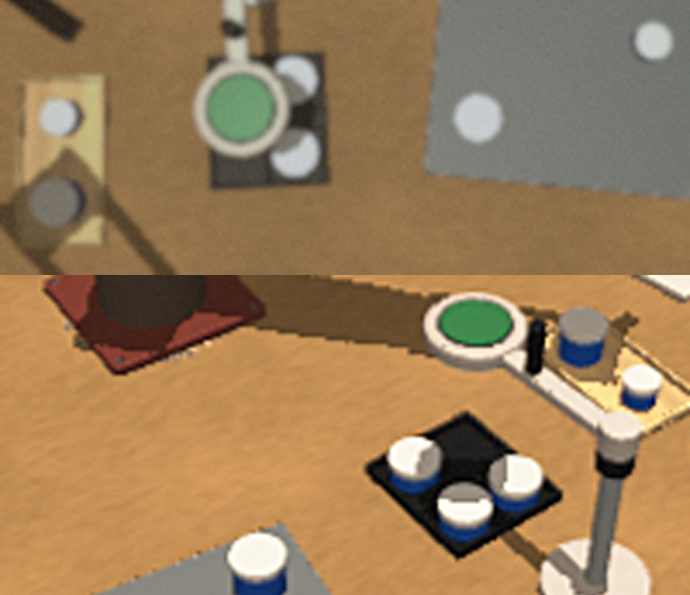

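Head at (0.473, 0.128), within about 5 mm of the tray centre. All the jars are standing and the arm is clear, so I'm handing in.

```bash
python3 -c "
from bench import arm
print(arm.finish_job())"
```

```text
the job is handed in; nothing more can be done
None
```

I handed the job in at about 51.5 s of the 210 s. The last pictures show the three right-size jars each in its own tray pocket, the two odd jars upright in the returns box, and the lamp lens about 5 mm from the tray centre. The handover returned no verdict.

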